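Index the rotary bin and tip the offcuts in

TASK

Turn the rotary bin by its rim pegs until the middle of its widest, empty compartment is under the lip of the tipping chute. Then tip the chute by its bar so that both wood offcuts slide into that compartment, without touching the offcuts, and let the chute back down level. Leave the things lying on the bench alone.

Things in the scene. Friction and masses are not known exactly. Their poses are not given: they have to be found in the camera images.
- rotary_bin: Fixed foot of the plywood rotary bin, origin on the bin's upright axis at bench level. The turntable on it is 240 mm in diameter, its floor 20 mm above the bench, its 8 mm outer wall up to 60 mm, its hub 52 mm in diameter and up to 70 mm. The wide compartment is empty; the two others hold a blue tape roll and a black reel, lying loose in them.
- turntable: Turning part of the bin, origin on its axis 12 mm above the bench; its x axis points to the middle of the widest compartment, z up. It turns endlessly both ways and stays where it is left (dry friction 0.12 N m, about 1 N at a peg; no detents).
- bin_axis (a point): point on the upright axis of the rotary bin, 60 mm above the bench; the bin stands fixed on the bench
- wide_middle (a point): Middle of the floor of the widest compartment, 70 mm from the axis, 20 mm above the bench; turns with the turntable. Dividers 36 mm high and 6 mm thick stand at +80, -80 and 185 degrees from it about the axis: the compartments span 160, 105 and 95 degrees.
- first_peg (a point): Top of one of the eight equal wooden push pegs on the bin's outer wall, the one 22.5 degrees counter-clockwise from the widest compartment's middle; the others follow every 45 degrees. Pegs are 14 mm in diameter, 115 mm from the axis, and stand from 60 to 88 mm above the bench.
- spout_drop (a point): fixed point below the chute's lip, where the offcuts come down: 70 mm from the bin's axis, 20 mm above the bench. The chute reaches from here straight away from the bin's axis.
- chute_stand: Fixed stand of the chute; origin on the bin's axis at bench level, its x axis points outwards along the chute. Two steel posts 112 mm high, 176 mm apart over all, stand 150 mm from the bin's axis; their arms and the chute pass over the pegs with some 10 mm to spare. A plywood foot 190 mm wide and 8 mm thick ends 260 mm from the axis.
- chute_hinge (a point): middle of the chute's hinge line at the chute's lip, 80 mm from the bin's axis, 102 mm above the bench; the hinge line is level and at right angles to the line from the bin's axis to this point
- chute (a joint): Tilt of the aluminium chute in rad: 0 level on its stop, up to its end stop at 1.1 as the outer end rises; the offcuts slide off the lip towards the bin's axis by about 0.9. Gravity brings it back, slowed by a damper; pushing takes about 2 to 5 N. The chute reaches 115 mm outwards from the hinge, is 143 mm wide, sides 32 mm high.
- push_bar (a point): Middle of the level steel bar of the chute's upright bail, 10 mm thick, 90 mm long, parallel to the hinge; at rest 192 mm above the bench, 115 mm outwards from the hinge and 90 mm above it. It moves on a circle of 146 mm radius about the hinge: push it from outside towards the bin's axis and up along that circle. Free on its outer side.
- offcut_a: loose wood offcut 35 x 60 x 18 mm, about 0.04 kg, lying in the chute with its long side parallel to the hinge, on the positive y side of the chute stand; the two offcuts are alike; origin at the centre of its underside
- offcut_b: loose wood offcut 35 x 60 x 18 mm, about 0.04 kg, lying in the chute with its long side parallel to the hinge, on the negative y side of the chute stand; the two offcuts are alike; origin at the centre of its underside
- sanding_block: bystander: cork sanding block 60 x 101 x 28 mm lying on the bench; origin at the centre of its underside
- paint_tin: bystander: small orange paint tin, 57 mm in diameter, 55 mm high, standing on the bench; origin at the centre of its underside
- wood_strip: bystander: wood offcut 40 x 110 x 16 mm lying on the bench; origin at the centre of its underside

How it is judged:
By the outcome, as a careful person would: the job done as asked, in the order asked, and still so for the second after the job is handed in, with the robot touching nothing.
It also fails if it takes over 72 s, if anything falls off the work surface, if the arm or the gripper's body presses on something with over 40 N, if the wrist force passes 120 N, or if a joint passes its speed limit or range.

ROBOT

A 7-joint arm with a two-finger parallel gripper is mounted at the origin on a cart in front of the work surface, level with it; the furniture and walls round the work are solid. World frame = base frame: x ahead of the robot, y to its left, z up, the work surface at z = 0. Lengths are in m, angles in rad, forces in N, time in s.
With the tool pointing down it reaches from about 0.425 to 0.95 m from the base axis. Payload 4.7 kg.
Tool frame: the origin (TCP) lies at the very end of the fingers, on their centre line; the grasp point (between the pads) lies arm.grasp_offset behind it (arm.grasp_offset is the distance from the TCP to the grasp point, in m); z points along the fingers, y is the line along which they close (so a half turn about z gives the same grasp; the last joint's range is limited). The gripper opens to 87 mm and grips with 3 to 60 N. Pads are 19 mm wide; open, the fingers measure 117 mm over their backs; the gripper's body (75 mm by 190 mm) begins 51 mm behind the grasp point.
Start: joints at [-1.202, 0.469, -0.049, 1.532, 0.024, 1.141, -0.082], TCP at [0.261, 0.622, 0.223] pointing down, gripper open.
Joint ranges: [-2.59, 2.59], [-0.33, 1.99], [-1.39, 1.29], [0.1, 2.45], [-1.04, 4.18], [0.21, 1.99], [-2.66, 2.66]. Speed limits (rad/s): [2.57, 2.57, 3.14, 3.14, 3.14, 3.14, 3.14].

INTERFACE

Orientations are given as a unit quaternion [w, x, y, z].
In Python, from cell import readout, imaging, job_done, arm gives the robot as it stands. The module is installed in compiled form; this text tells all that it offers.
- The arm moves only by the shell command python3 -m handwheel 'ROWS' [OPENING] [FORCE]. ROWS is JSON, a list of rows, each an object with "xyz": the shift along the tool's x, y, z in units of 40 mm (1.0 is 40 mm), a list of three; "angular": the turn, a rotation vector about the tool's x, y, z in units of 5 degrees (1.0 is 5 degrees), a list of three. In form: [{"xyz": [x, y, z], "angular": [wx, wy, wz]}, ...]. A call has 1 to 20 rows; each row shifts and turns the commanded pose from where the row before left it, along the tool's axes as they then stand; what a row does not reach is not made up. A row lasts 1/10 s, in which the tool goes at most 50 mm and 8.59 degrees, less where a joint would pass 70% of its speed; a pose out of reach is approached as far as the arm can. A call is refused whole if a number of a shift passes 1 or a number of a turn 1, either way. A call with a gripper value outside its range is refused whole. OPENING is the finger opening in mm, from 0 to 87, set as the call begins (- or left out, the last holds). The fingers move at their own pace and stop on an object; FORCE is the grip in N (left out, the last holds). Time passes only in rows, so rows that do not move let the fingers close. It gives the time, the measured TCP pose, the force, the opening and the grip force at its end, in the units of the state.
- readout.observe(): the state, without advancing time (a new reading comes with each control period).
- imaging.camera(name): name is "scene" or "top"; returns (picture, depth): 480x640x3 uint8, red, green, blue; 480x640 float32, m along the optical axis (not along the pixel's ray), 0 where there is no reading.
- imaging.camera_model(name): a dict with "intrinsics" (3x3 intrinsics, pixels), "position" and "attitude" of the camera in the world. Camera axes: x right, y down, z forward; pixel columns grow to the right and rows downward; lengths in m; the calibration is good to about 2 mm. A picture is of the moment at which its call begins. camera_model takes no time and is no camera call.
- job_done(): hands the job in; it is judged then, once.
The state is a dict: "time_s": time; "qpos": joint angles; "dq": joint speeds; "tau": joint torques, N m; "tool_pos": TCP position; "orientation": TCP orientation; "contact_force": force on the tool from outside, world axes, zero at the start; "wrist_torque": the same for the moment, N m; "opening": finger opening in m; "finger_force": force on a finger pad.
Only numpy, scipy, OpenCV 4.12 (cv2) and the standard library are available. Lean on these libraries where they do the work, as an engineer would, in place of code of your own. Each camera call takes 0.05 s, during which the arm holds its last target. There are 200 camera calls.

## Working session

There is one attempt and no reset: what is moved stays moved. The work goes in short steps, Python scripts to look and compute and a shell command to move; the robot and the scene stay as the last step left them, time stands still between calls to the robot, and variables do not carry over. Pictures are saved under pics/ and viewed, at most 10 in all, crops included, and the job is handed in when it is done.

```bash
mkdir -p pics; cat > h.py <<'E'
import numpy as np, cv2
from cell import readout, imaging, arm
from scipy.spatial.transform import Rotation as R
def shot(n,f=None):
    p,d=imaging.camera(n)
    np.savez(f'{n}.npz',p=p,d=d)
    if f: cv2.imwrite('pics/'+f,p[:,:,::-1])
    return p,d
def model(n):
    m=imaging.camera_model(n); K=np.array(m['intrinsics']); a=np.array(m['attitude'])
    Rm=a if a.shape==(3,3) else R.from_quat(a[[1,2,3,0]]).as_matrix()
    return K,np.array(m['position']),Rm
def cloud(n,d):
    K,p,Rm=model(n); v,u=np.mgrid[:480,:640]
    c=np.stack([(u-K[0,2])/K[0,0]*d,(v-K[1,2])/K[1,1]*d,d],-1)
    return c@Rm.T+p
def ray(n,u,v,z):
    K,p,Rm=model(n); r=Rm@np.array([(u-K[0,2])/K[0,0],(v-K[1,2])/K[1,1],1]); return p+r*(z-p[2])/r[2]
E
python3 - <<'E'
from h import *
for n in('scene','top'):
    print(model(n)); shot(n,n+'0.png')
s=readout.observe(); print(s['time_s'],s['tool_pos'],s['orientation'],arm.grasp_offset)
E
```

```text
(array([[445.68822681,   0.        , 322.42234448],
       [  0.        , 445.68822681, 234.52793559],
       [  0.        ,   0.        ,   1.        ]]), array([ 0.00454622, -0.26070454,  0.73478751]), array([[ 0.57909409, -0.57994292,  0.57298886],
       [-0.81504801, -0.39578242,  0.42314657],
       [-0.01862194, -0.71205511, -0.70187658]]))
(array([[438.0002094 ,   0.        , 324.8788539 ],
       [  0.        , 438.0002094 , 233.06429325],
       [  0.        ,   0.        ,   1.        ]]), array([0.36662114, 0.11525519, 1.02682735]), array([[-0.01233328, -0.99215804,  0.12437968],
       [-0.99978531,  0.01016453, -0.01805611],
       [ 0.01665025, -0.12457567, -0.9920704 ]]))
0.1 [0.26126361 0.62182554 0.22160692] [-1.45040623e-04  1.97562110e-01  9.80289986e-01 -8.57639227e-04] 0.0187
```

View pics/top0.png

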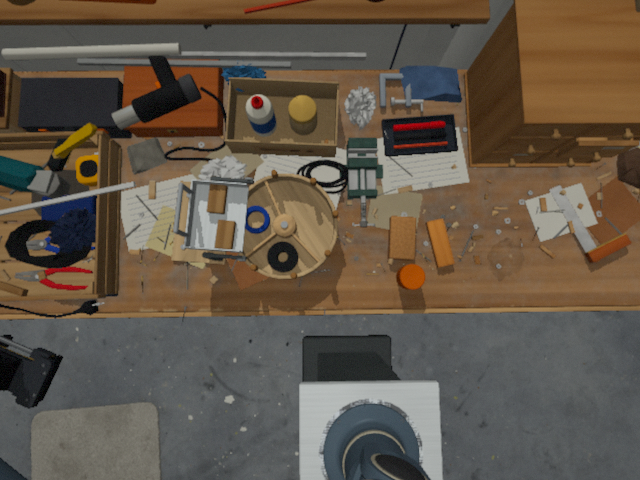

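View pics/scene0.png

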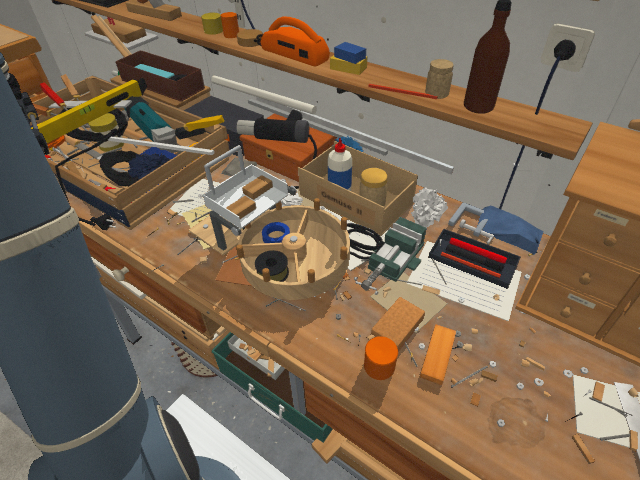

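The top view shows the bin hub at about (284,225). The chute lies to its left, with the bar at about u=180 and the offcuts at (217,200) and (227,235). The tape (258,218) and reel (283,257) leave the wide compartment facing right, so it needs roughly a half turn.

```bash
python3 - <<'E'
from h import *
z=np.load('top.npz'); p,d=z['p'],z['d']; P=cloud('top',d)
crop=p[150:300,160:360][:,:,::-1]
cv2.imwrite('pics/crop0.png',cv2.resize(crop,(800,600),interpolation=cv2.INTER_CUBIC))
print('hub',ray('top',284,225,.07))
# pegs : height 80-95mm near bin
hub=ray('top',284,225,.07)
r=np.hypot(P[...,0]-hub[0],P[...,1]-hub[1])
m=((P[...,2]>.076)&(P[...,2]<.096)&(r<.14)&(r>.09)).astype(np.uint8)
n,l,st,c=cv2.connectedComponentsWithStats(m)
for i in range(1,n):
    if st[i,4]>8:
        q=np.median(P[l==i],0); q2=ray('top',*c[i],.088); print('peg',st[i,4],c[i].round(1),q.round(4),q2.round(4))
m=((r<.024)&(P[...,2]>.064)&(P[...,2]<.076)); print('hubcloud',m.sum(),P[m].mean(0))
m=((P[...,2]>.18)&(P[...,2]<.205)&(r<.3)).astype(np.uint8)
n,l,st,c=cv2.connectedComponentsWithStats(m)
for i in range(1,n):
    if st[i,4]>8: q=P[l==i]; print('bar',st[i],c[i],q.mean(0),q.min(0),q.max(0))
E
```

```text
hub [0.50541423 0.18770984 0.07      ]
peg 36 [273.4 173.1] [0.6186 0.2104 0.0861] [0.618  0.2095 0.088 ]
peg 37 [312.5 180.9] [0.6002 0.1249 0.0857] [0.5998 0.124  0.088 ]
peg 31 [334.5 213.5] [0.5264 0.0776 0.0858] [0.5269 0.0768 0.088 ]
peg 33 [326.9 252.9] [0.4414 0.0941 0.0861] [0.4413 0.0944 0.088 ]
peg 34 [252.7 267.6] [0.4111 0.2527 0.086 ] [0.4117 0.2531 0.088 ]
peg 34 [292.7 275.5] [0.3939 0.1674 0.0862] [0.3939 0.1679 0.088 ]
hubcloud 178 [0.50540034 0.18914837 0.0660964 ]
bar [173 183  12  52 290] [177.72413793 208.13448276] [0.52239789 0.38216983 0.1933941 ] [0.47346231 0.37459399 0.18004706] [0.5721681  0.3904992  0.19884945]
```

View pics/crop0.png

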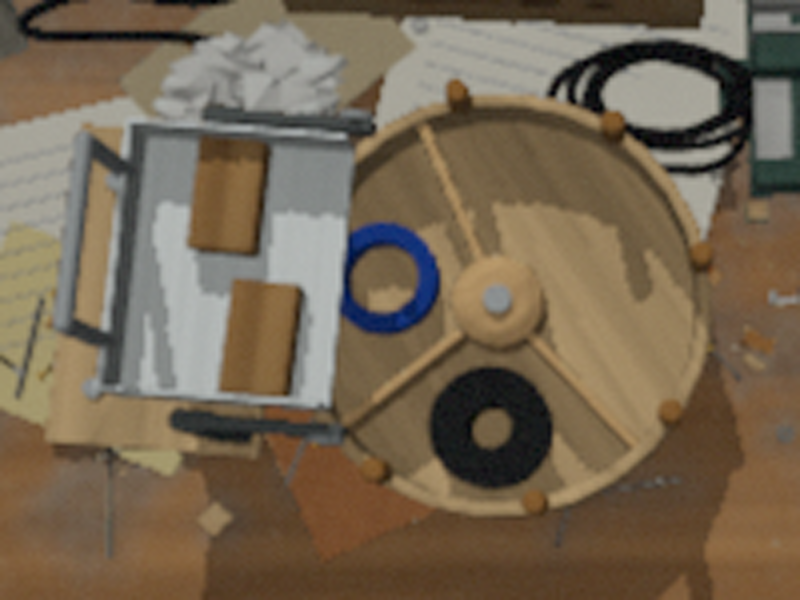

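```bash
python3 - <<'E'
from h import *
from scipy.optimize import least_squares
z=np.load('top.npz'); d=z['d']; P=cloud('top',d)
pg=np.array([[.618,.2095],[.5998,.124],[.5269,.0768],[.4413,.0944],[.4117,.2531],[.3939,.1679]])
s=least_squares(lambda c:np.hypot(*(pg-c).T)-.115,[.506,.188]); c=s.x
a=np.degrees(np.arctan2(pg[:,1]-c[1],pg[:,0]-c[0])); print(c,s.fun.round(4),a.round(1),((a%45)).round(1))
m=(P[...,2]>.186)&(P[...,2]<.2)&(abs(P[...,0]-.522)<.06)&(abs(P[...,1]-.385)<.03)
q=P[m]; k=np.polyfit(q[:,0],q[:,1],1); b=q.mean(0); print('bar',b,q.min(0),q.max(0),'normal deg',90+np.degrees(np.arctan(k[0])))
v=b[:2]-c; print('bar from axis',np.hypot(*v),np.degrees(np.arctan2(v[1],v[0])))
for x0 in np.arange(.62,.78,.02):
    m=(abs(P[...,0]-x0)<.01)&(P[...,1]>.1)&(P[...,1]<.28); print(round(x0,2),np.percentile(P[m][:,2],[90,99.5]).round(3))
E
```

```text
[0.50602193 0.18947428] [-0.0012 -0.0006 -0.0004  0.     -0.0012 -0.0008] [  10.1  -34.9  -79.5 -124.2  146.  -169.1] [10.1 10.1 10.5 10.8 11.  10.9]
bar [0.52225131 0.38232357 0.19394781] [0.47438116 0.37505659 0.18657482] [0.5721681  0.3904992  0.19884945] normal deg 85.34492242342543
bar from axis 0.19353098511619632 85.18956247180587
0.62 [0.062 0.088]
0.64 [0.018 0.025]
0.66 [0.019 0.026]
0.68 [0.084 0.09 ]
0.7 [0.089 0.091]
0.72 [0.007 0.096]
0.74 [0.116 0.141]
0.76 [0.14  0.159]
0.78 [0.116 0.141]
```

```bash
python3 -m handwheel '[{"xyz":[0,0,0],"angular":[0,0,1]},{"xyz":[0,0,0],"angular":[0,0,1]},{"xyz":[0,0,0],"angular":[0,0,1]},{"xyz":[0,0,0],"angular":[0,0,1]},{"xyz":[0,0,0],"angular":[0,0,1]},{"xyz":[0,0,0],"angular":[0,0,1]},{"xyz":[0,0,0],"angular":[0,0,1]},{"xyz":[0,0,0],"angular":[0,0,1]},{"xyz":[0,0,0],"angular":[0,0,1]},{"xyz":[0,0,0],"angular":[0,0,1]},{"xyz":[0,0,0],"angular":[0,0,1]},{"xyz":[0,0,0],"angular":[0,0,1]},{"xyz":[0,0,0],"angular":[0,0,1]},{"xyz":[0,0,0],"angular":[0,0,0.44]}]' 0 20
```

```text
time_s: 1.5
tool_pos: [0.2612, 0.622, 0.2219]
orientation: [0.0, 0.708, 0.706, -0.0]
contact_force: [0.3, 0.1, -0.2]
opening: 0.0009
finger_force: 0.0
```

```bash
python3 -m handwheel '[{"xyz":[-1,0.3,0],"angular":[0,0,0]},{"xyz":[-1,0.3,0],"angular":[0,0,0]},{"xyz":[-1,0.3,0],"angular":[0,0,0]},{"xyz":[-1,0.3,0],"angular":[0,0,0]},{"xyz":[-1,0.3,0],"angular":[0,0,0]},{"xyz":[-1,0.3,0],"angular":[0,0,0]},{"xyz":[-1,0.3,0],"angular":[0,0,0]},{"xyz":[-1,0.3,0],"angular":[0,0,0]},{"xyz":[-1,0.3,0],"angular":[0,0,0]},{"xyz":[-1,0.3,0],"angular":[0,0,0]},{"xyz":[-1,0.3,0],"angular":[0,0,0]},{"xyz":[-1,0.3,0],"angular":[0,0,0]},{"xyz":[-0.75,0.38,0],"angular":[0,0,0]},{"xyz":[0,0,0],"angular":[0,0,0]},{"xyz":[0,0,0],"angular":[0,0,0]}]'
```

```text
time_s: 3.0
tool_pos: [0.4206, 0.112, 0.2224]
orientation: [-0.0, 0.708, 0.707, -0.0]
contact_force: [0.2, 0.1, -0.4]
opening: 0.0004
finger_force: 0.0
```

```bash
python3 -m handwheel '[{"xyz":[0.12,-0.1,0.3],"angular":[0,0,0]},{"xyz":[0,0,0.5],"angular":[0,0,0]},{"xyz":[0,0,0.5],"angular":[0,0,0]},{"xyz":[0,0,0.5],"angular":[0,0,0]},{"xyz":[0,0,0.5],"angular":[0,0,0]},{"xyz":[0,0,0.5],"angular":[0,0,0]},{"xyz":[0,0,0.5],"angular":[0,0,0]},{"xyz":[0,0,0.38],"angular":[0,0,0]},{"xyz":[0,0,0],"angular":[0,0,0]},{"xyz":[0,0,0],"angular":[0,0,0]}]'
python3 - <<'E'
import numpy as np
c=np.array([.506,.1895]);a=np.radians(np.arange(-141,12.1,4.5))
p=c+.115*np.c_[np.cos(a),np.sin(a)]
for k,(A,d) in enumerate(zip(np.degrees(a[1:]),np.diff(p,axis=0)/.04)): print(k,round(A,1),'[%.2f,%.2f]'%(d[1],d[0]),p[k+1].round(3))
E
```

```text
time_s: 4.0
tool_pos: [0.4164, 0.1181, 0.0753]
orientation: [-0.0, 0.706, 0.708, -0.0]
contact_force: [0.2, 0.4, -0.0]
opening: 0.0007
finger_force: 0.0
0 -136.5 [-0.17,0.15] [0.423 0.11 ]
1 -132.0 [-0.16,0.16] [0.429 0.104]
2 -127.5 [-0.14,0.17] [0.436 0.098]
3 -123.0 [-0.13,0.18] [0.443 0.093]
4 -118.5 [-0.12,0.19] [0.451 0.088]
5 -114.0 [-0.10,0.20] [0.459 0.084]
6 -109.5 [-0.08,0.21] [0.468 0.081]
7 -105.0 [-0.07,0.22] [0.476 0.078]
8 -100.5 [-0.05,0.22] [0.485 0.076]
9 -96.0 [-0.03,0.22] [0.494 0.075]
10 -91.5 [-0.01,0.23] [0.503 0.075]
11 -87.0 [0.00,0.23] [0.512 0.075]
12 -82.5 [0.02,0.22] [0.521 0.075]
13 -78.0 [0.04,0.22] [0.53  0.077]
14 -73.5 [0.06,0.22] [0.539 0.079]
15 -69.0 [0.07,0.21] [0.547 0.082]
16 -64.5 [0.09,0.21] [0.556 0.086]
17 -60.0 [0.11,0.20] [0.564 0.09 ]
18 -55.5 [0.12,0.19] [0.571 0.095]
19 -51.0 [0.14,0.18] [0.578 0.1  ]
20 -46.5 [0.15,0.17] [0.585 0.106]
21 -42.0 [0.16,0.16] [0.591 0.113]
22 -37.5 [0.17,0.14] [0.597 0.119]
23 -33.0 [0.18,0.13] [0.602 0.127]
24 -28.5 [0.19,0.12] [0.607 0.135]
25 -24.0 [0.20,0.10] [0.611 0.143]
26 -19.5 [0.21,0.08] [0.614 0.151]
27 -15.0 [0.22,0.07] [0.617 0.16 ]
28 -10.5 [0.22,0.05] [0.619 0.169]
29 -6.0 [0.22,0.03] [0.62  0.177]
30 -1.5 [0.23,0.01] [0.621 0.186]
31 3.0 [0.23,-0.00] [0.621 0.196]
32 7.5 [0.22,-0.02] [0.62  0.205]
33 12.0 [0.22,-0.04] [0.618 0.213]
```

```bash
python3 -m handwheel '[{"xyz":[-0.17,0.15,0],"angular":[0,0,0]},{"xyz":[-0.16,0.16,0],"angular":[0,0,0]},{"xyz":[-0.14,0.17,0],"angular":[0,0,0]},{"xyz":[-0.13,0.18,0],"angular":[0,0,0]},{"xyz":[-0.12,0.19,0],"angular":[0,0,0]},{"xyz":[-0.10,0.20,0],"angular":[0,0,0]},{"xyz":[-0.08,0.21,0],"angular":[0,0,0]},{"xyz":[-0.07,0.22,0],"angular":[0,0,0]},{"xyz":[-0.05,0.22,0],"angular":[0,0,0]},{"xyz":[-0.03,0.22,0],"angular":[0,0,0]},{"xyz":[-0.01,0.23,0],"angular":[0,0,0]},{"xyz":[0,0.23,0],"angular":[0,0,0]},{"xyz":[0.02,0.22,0],"angular":[0,0,0]},{"xyz":[0.04,0.22,0],"angular":[0,0,0]},{"xyz":[0.06,0.22,0],"angular":[0,0,0]},{"xyz":[0.07,0.21,0],"angular":[0,0,0]},{"xyz":[0.09,0.21,0],"angular":[0,0,0]},{"xyz":[0.11,0.20,0],"angular":[0,0,0]},{"xyz":[0.12,0.19,0],"angular":[0,0,0]},{"xyz":[0.14,0.18,0],"angular":[0,0,0]}]'
python3 -m handwheel '[{"xyz":[0.15,0.17,0],"angular":[0,0,0]},{"xyz":[0.16,0.16,0],"angular":[0,0,0]},{"xyz":[0.17,0.14,0],"angular":[0,0,0]},{"xyz":[0.18,0.13,0],"angular":[0,0,0]},{"xyz":[0.19,0.12,0],"angular":[0,0,0]},{"xyz":[0.20,0.10,0],"angular":[0,0,0]},{"xyz":[0.21,0.08,0],"angular":[0,0,0]},{"xyz":[0.22,0.07,0],"angular":[0,0,0]},{"xyz":[0,0,0],"angular":[0,0,0]}]'
python3 - <<'E'
from h import *
p,d=shot('top','top1.png'); P=cloud('top',d); c=np.array([.506,.1895])
r=np.hypot(P[...,0]-c[0],P[...,1]-c[1])
m=((P[...,2]>.076)&(P[...,2]<.096)&(r<.14)&(r>.09)).astype(np.uint8)
n,l,st,ce=cv2.connectedComponentsWithStats(m)
for i in range(1,n):
    if st[i,4]>8:
        q=ray('top',*ce[i],.088)[:2]-c; print(st[i,4],np.hypot(*q).round(4),np.degrees(np.arctan2(q[1],q[0])).round(1))
cv2.imwrite('pics/crop1.png',cv2.resize(p[150:300,160:360][:,:,::-1],(800,600)))
E
```

```text
time_s: 6.0
tool_pos: [0.577, 0.1024, 0.075]
orientation: [-0.002, 0.707, 0.708, -0.001]
contact_force: [-6.4, 4.6, 1.9]
opening: 0.0002
finger_force: 3.4
time_s: 6.9
tool_pos: [0.6139, 0.1627, 0.0744]
orientation: [-0.002, 0.706, 0.709, -0.002]
contact_force: [0.7, 1.1, 0.2]
opening: 0.0003
finger_force: 0.0
35 0.1149 -47.7
35 0.1148 -92.4
```

View pics/crop1.png

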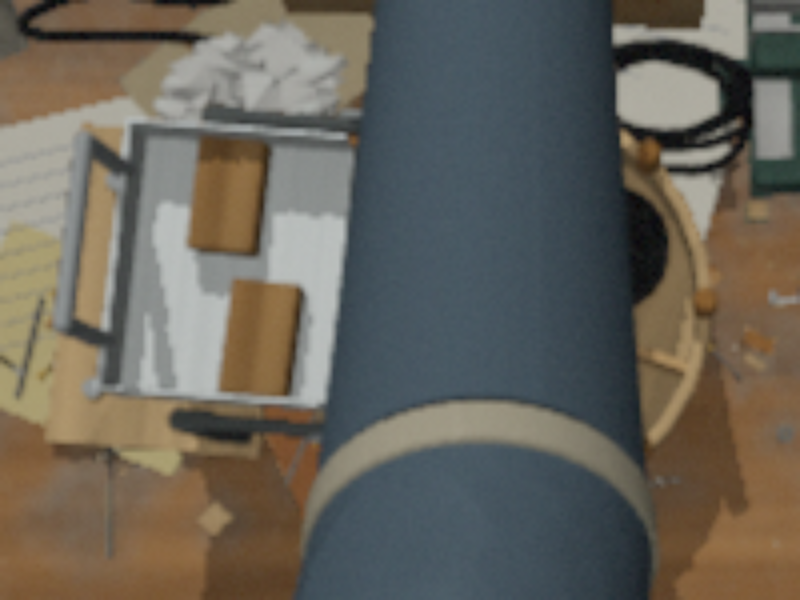

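The arm hides most of the bin, but the pegs on the right at crop (648,152) and (706,300) show about 122° turned. About 20° remains, so I'll finish slowly.

```bash
python3 -m handwheel '[{"xyz":[0.1,0.05,0],"angular":[0,0,0]},{"xyz":[0.1,0.04,0],"angular":[0,0,0]},{"xyz":[0.1,0.03,0],"angular":[0,0,0]},{"xyz":[0.1,0.02,0],"angular":[0,0,0]},{"xyz":[0.1,0.02,0],"angular":[0,0,0]},{"xyz":[0.1,0.01,0],"angular":[0,0,0]},{"xyz":[0.1,0,0],"angular":[0,0,0]},{"xyz":[0.1,0,0],"angular":[0,0,0]},{"xyz":[0.1,0,0],"angular":[0,0,0]},{"xyz":[0.09,0,0],"angular":[0,0,0]},{"xyz":[0,0,0],"angular":[0,0,0]}]'
cat > pegs.py <<'E'
from h import *
p,d=shot('top'); P=cloud('top',d); c=np.array([.506,.1895])
r=np.hypot(P[...,0]-c[0],P[...,1]-c[1])
m=((P[...,2]>.076)&(P[...,2]<.096)&(r<.14)&(r>.09)).astype(np.uint8)
n,l,st,ce=cv2.connectedComponentsWithStats(m)
for i in range(1,n):
    if st[i,4]>8:
        q=ray('top',*ce[i],.088)[:2]-c; a=np.degrees(np.arctan2(q[1],q[0])); print(st[i,4],np.hypot(*q).round(4),a.round(1),'to go',((17.7-a+22.5)%45-22.5).round(1))
E
python3 pegs.py
```

```text
time_s: 8.05
tool_pos: [0.6242, 0.2009, 0.0755]
orientation: [0.0, 0.707, 0.708, 0.001]
contact_force: [0.7, -0.7, 0.9]
opening: 0.0007
finger_force: 0.0
34 0.1147 -29.6 to go 2.3
36 0.1151 -74.2 to go 1.9
33 0.1151 -118.8 to go 1.5
17 0.1157 -162.4 to go 0.1
```

```bash
python3 -m handwheel '[{"xyz":[0.05,0,0],"angular":[0,0,0]},{"xyz":[0.05,0,0],"angular":[0,0,0]},{"xyz":[0,0,0],"angular":[0,0,0]}]'
python3 pegs.py
```

```text
time_s: 8.4
tool_pos: [0.6238, 0.2039, 0.0755]
orientation: [0.0, 0.707, 0.707, 0.0]
contact_force: [0.4, -1.1, 0.8]
opening: 0.0004
finger_force: 0.2
35 0.1144 -28.0 to go 0.7
33 0.1152 -72.8 to go 0.5
35 0.1151 -117.4 to go 0.1
36 0.1145 -162.1 to go -0.2
```

```bash
python3 -m handwheel '[{"xyz":[-0.2,0,0],"angular":[0,0,0]},{"xyz":[0,0,-0.6],"angular":[0,0,0]},{"xyz":[0,0,-0.9],"angular":[0,0,0]},{"xyz":[0,0,-0.9],"angular":[0,0,0]},{"xyz":[0,0,-0.9],"angular":[0,0,0]},{"xyz":[0,0,-0.9],"angular":[0,0,0]},{"xyz":[0,0,-0.4],"angular":[0,0,0]},{"xyz":[0.96,-0.41,0],"angular":[0,0,0]},{"xyz":[0.96,-0.41,0],"angular":[0,0,0]},{"xyz":[0.96,-0.41,0],"angular":[0,0,0]},{"xyz":[0.96,-0.41,0],"angular":[0,0,0]},{"xyz":[0.96,-0.41,0],"angular":[0,0,0]},{"xyz":[0.96,-0.41,0],"angular":[0,0,0]},{"xyz":[0,0,0],"angular":[0,0,0.96]},{"xyz":[0,0,0],"angular":[0,0,0]},{"xyz":[0,0,0],"angular":[0,0,0]}]'
python3 pegs.py; python3 -c "
from h import *
shot('scene','scene1.png')"
```

```text
time_s: 10.05
tool_pos: [0.526, 0.4244, 0.2594]
orientation: [0.0, 0.736, 0.677, -0.0]
contact_force: [0.8, 0.4, -0.5]
opening: 0.0005
finger_force: 0.0
36 0.1133 16.9 to go 0.8
35 0.1144 -28.0 to go 0.7
35 0.115 -72.8 to go 0.5
35 0.1151 -117.4 to go 0.1
35 0.114 152.7 to go -0.0
36 0.1145 -162.1 to go -0.2
```

View pics/scene1.png

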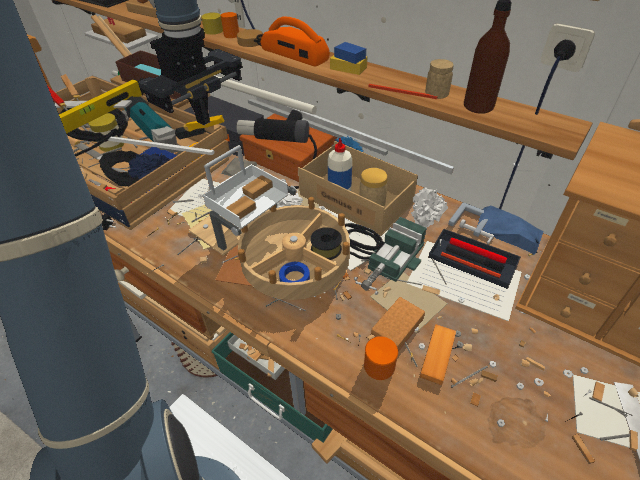

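The bin now has its wide compartment facing the chute, the tape at (294,273) and the reel at (326,240). It is within about 0.5°, and the fingers hang outside the bar.

```bash
python3 -m handwheel '[{"xyz":[0,0,0.5],"angular":[0,0,0]},{"xyz":[0,0,0.6],"angular":[0,0,0]},{"xyz":[0,0,0.6],"angular":[0,0,0]},{"xyz":[0,0,0.5],"angular":[0,0,0]},{"xyz":[-0.3,0,0],"angular":[0,0,0]},{"xyz":[-0.2,0,0],"angular":[0,0,0]},{"xyz":[0,0,0],"angular":[0,0,0]}]'
python3 - <<'E'
import numpy as np
t=np.radians(np.arange(0,58,3.)); f=np.radians(38.05)+t
x=.08+.146*np.cos(f)+.0155; z=.102+.146*np.sin(f)-.02
for k in range(1,len(t)): print(k*3,'[%.2f,0,%.2f]'%((x[k]-x[k-1])/.04,-(z[k]-z[k-1])/.04),x[k].round(3),z[k].round(3))
E
```

```text
time_s: 10.85
tool_pos: [0.5252, 0.4035, 0.1733]
orientation: [0.0, 0.737, 0.676, 0.001]
contact_force: [1.1, -0.4, 0.8]
opening: 0.0001
finger_force: 0.0
3 [-0.12,0,-0.15] 0.206 0.178
6 [-0.13,0,-0.14] 0.2 0.184
9 [-0.14,0,-0.13] 0.195 0.189
12 [-0.14,0,-0.13] 0.189 0.194
15 [-0.15,0,-0.12] 0.183 0.199
18 [-0.16,0,-0.11] 0.177 0.203
21 [-0.16,0,-0.10] 0.171 0.207
24 [-0.17,0,-0.09] 0.164 0.211
27 [-0.17,0,-0.09] 0.157 0.214
30 [-0.18,0,-0.08] 0.15 0.217
33 [-0.18,0,-0.07] 0.143 0.22
36 [-0.18,0,-0.06] 0.136 0.222
39 [-0.19,0,-0.05] 0.128 0.224
42 [-0.19,0,-0.04] 0.121 0.226
45 [-0.19,0,-0.03] 0.113 0.227
48 [-0.19,0,-0.02] 0.106 0.228
51 [-0.19,0,-0.01] 0.098 0.228
54 [-0.19,0,0.00] 0.09 0.228
57 [-0.19,0,0.01] 0.083 0.227
```

```bash
python3 -m handwheel '[{"xyz":[-0.1,0,0],"angular":[0,0,0]},{"xyz":[-0.12,0,-0.15],"angular":[0,0,0]},{"xyz":[-0.13,0,-0.14],"angular":[0,0,0]},{"xyz":[-0.14,0,-0.13],"angular":[0,0,0]},{"xyz":[-0.14,0,-0.13],"angular":[0,0,0]},{"xyz":[-0.15,0,-0.12],"angular":[0,0,0]},{"xyz":[-0.16,0,-0.11],"angular":[0,0,0]},{"xyz":[-0.16,0,-0.10],"angular":[0,0,0]},{"xyz":[-0.08,0,-0.05],"angular":[0,0,0]},{"xyz":[-0.09,0,-0.04],"angular":[0,0,0]},{"xyz":[-0.08,0,-0.05],"angular":[0,0,0]},{"xyz":[-0.09,0,-0.04],"angular":[0,0,0]},{"xyz":[-0.09,0,-0.04],"angular":[0,0,0]},{"xyz":[-0.09,0,-0.04],"angular":[0,0,0]},{"xyz":[0,0,0],"angular":[0,0,0]}]'
python3 -c "
from h import *
shot('scene','scene2.png')"
```

```text
time_s: 12.35
tool_pos: [0.518, 0.34, 0.2168]
orientation: [0.0, 0.736, 0.676, -0.001]
contact_force: [1.0, 1.8, 1.1]
opening: 0.0003
finger_force: 1.2
```

View pics/scene2.png

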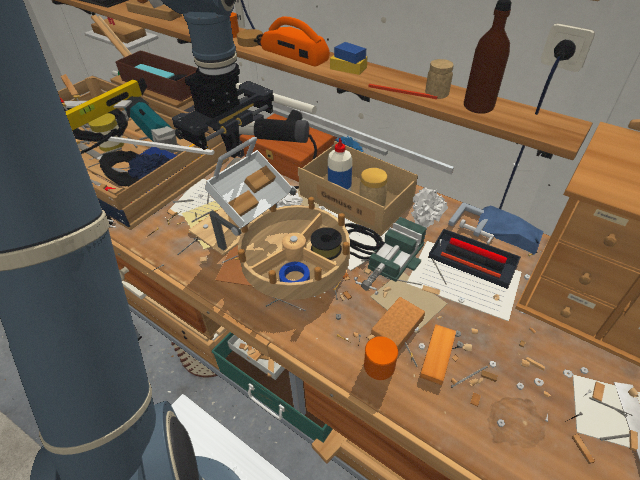

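The chute is up about 30° with the bar on the fingers at (235,145). Both offcuts are still in it at about (243,197) and (260,180). I'll keep tipping.

```bash
python3 -m handwheel '[{"xyz":[-0.09,0,-0.04],"angular":[0,0,0]},{"xyz":[-0.09,0,-0.03],"angular":[0,0,0]},{"xyz":[-0.09,0,-0.03],"angular":[0,0,0]},{"xyz":[-0.09,0,-0.03],"angular":[0,0,0]},{"xyz":[-0.1,0,-0.02],"angular":[0,0,0]},{"xyz":[-0.09,0,-0.03],"angular":[0,0,0]},{"xyz":[-0.1,0,-0.02],"angular":[0,0,0]},{"xyz":[-0.09,0,-0.02],"angular":[0,0,0]},{"xyz":[-0.1,0,-0.01],"angular":[0,0,0]},{"xyz":[-0.09,0,-0.02],"angular":[0,0,0]},{"xyz":[-0.1,0,-0.01],"angular":[0,0,0]},{"xyz":[-0.09,0,-0.01],"angular":[0,0,0]},{"xyz":[-0.1,0,0],"angular":[0,0,0]},{"xyz":[-0.1,0,0],"angular":[0,0,0]},{"xyz":[0,0,0],"angular":[0,0,0]},{"xyz":[0,0,0],"angular":[0,0,0]},{"xyz":[0,0,0],"angular":[0,0,0]}]'
python3 -c "
from h import *
shot('scene','scene3.png')"
```

```text
time_s: 14.1
tool_pos: [0.5136, 0.2889, 0.2276]
orientation: [0.0, 0.736, 0.677, -0.0]
contact_force: [0.1, 1.3, -0.7]
opening: 0.0003
finger_force: 0.4
```

View pics/scene3.png

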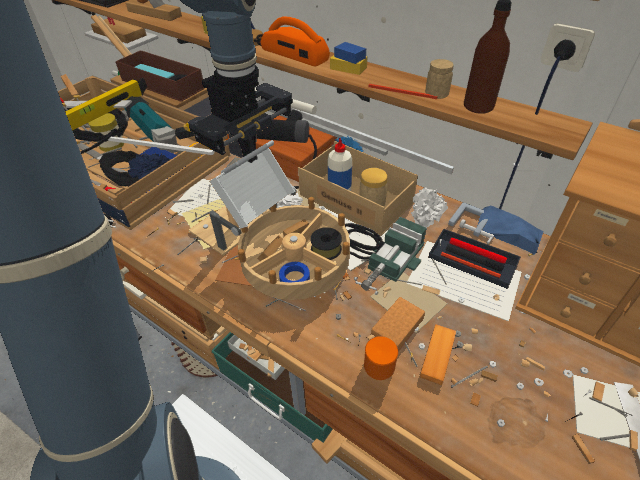

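The chute is empty, so both offcuts have slid off. I'll lower it along the same arc.

```bash
python3 -m handwheel '[{"xyz":[0.1,0,0],"angular":[0,0,0]},{"xyz":[0.1,0,0],"angular":[0,0,0]},{"xyz":[0.09,0,0.01],"angular":[0,0,0]},{"xyz":[0.1,0,0.01],"angular":[0,0,0]},{"xyz":[0.09,0,0.02],"angular":[0,0,0]},{"xyz":[0.1,0,0.01],"angular":[0,0,0]},{"xyz":[0.09,0,0.02],"angular":[0,0,0]},{"xyz":[0.1,0,0.02],"angular":[0,0,0]},{"xyz":[0.09,0,0.03],"angular":[0,0,0]},{"xyz":[0.1,0,0.02],"angular":[0,0,0]},{"xyz":[0.09,0,0.03],"angular":[0,0,0]},{"xyz":[0.09,0,0.03],"angular":[0,0,0]},{"xyz":[0.09,0,0.03],"angular":[0,0,0]},{"xyz":[0.09,0,0.04],"angular":[0,0,0]},{"xyz":[0,0,0],"angular":[0,0,0]}]'
python3 -m handwheel '[{"xyz":[0.09,0,0.04],"angular":[0,0,0]},{"xyz":[0.09,0,0.04],"angular":[0,0,0]},{"xyz":[0.09,0,0.04],"angular":[0,0,0]},{"xyz":[0.08,0,0.05],"angular":[0,0,0]},{"xyz":[0.09,0,0.04],"angular":[0,0,0]},{"xyz":[0.08,0,0.05],"angular":[0,0,0]},{"xyz":[0.08,0,0.05],"angular":[0,0,0]},{"xyz":[0.08,0,0.05],"angular":[0,0,0]},{"xyz":[0.08,0,0.06],"angular":[0,0,0]},{"xyz":[0.08,0,0.05],"angular":[0,0,0]},{"xyz":[0.15,0,0.12],"angular":[0,0,0]},{"xyz":[0.14,0,0.13],"angular":[0,0,0]},{"xyz":[0.14,0,0.13],"angular":[0,0,0]},{"xyz":[0.13,0,0.14],"angular":[0,0,0]},{"xyz":[0.12,0,0.15],"angular":[0,0,0]},{"xyz":[0.1,0,0],"angular":[0,0,0]},{"xyz":[0,0,0],"angular":[0,0,0]}]'
python3 -m handwheel '[{"xyz":[0.2,0,0],"angular":[0,0,0]},{"xyz":[0.3,0,0],"angular":[0,0,0]},{"xyz":[0,0,0],"angular":[0,0,0]},{"xyz":[0,0,0],"angular":[0,0,0]},{"xyz":[0,0,0],"angular":[0,0,0]}]'
python3 pegs.py
python3 -c "
from h import *
p=np.load('top.npz')['p'];cv2.imwrite('pics/crop2.png',cv2.resize(p[150:300,160:360][:,:,::-1],(800,600)))
s,_=shot('scene');cv2.imwrite('pics/crop3.png',cv2.resize(s[130:310,180:380][:,:,::-1],(660,594)))"
```

```text
time_s: 15.65
tool_pos: [0.5179, 0.3423, 0.2167]
orientation: [-0.0, 0.736, 0.677, 0.0]
contact_force: [0.1, 1.2, -0.8]
opening: 0.0003
finger_force: 0.7
time_s: 17.35
tool_pos: [0.5234, 0.4065, 0.1711]
orientation: [0.0, 0.736, 0.677, -0.0]
contact_force: [0.1, 0.5, 0.3]
opening: 0.0009
finger_force: 0.0
time_s: 17.85
tool_pos: [0.5252, 0.4256, 0.1714]
orientation: [0.0, 0.736, 0.677, -0.0]
contact_force: [-0.4, 0.3, 0.4]
opening: 0.0005
finger_force: 0.0
36 0.1134 16.9 to go 0.8
37 0.1142 -28.2 to go 0.9
36 0.1151 -73.0 to go 0.7
34 0.1149 -117.4 to go 0.1
36 0.1139 152.8 to go -0.1
36 0.1145 -162.1 to go -0.2
```

View pics/crop2.png

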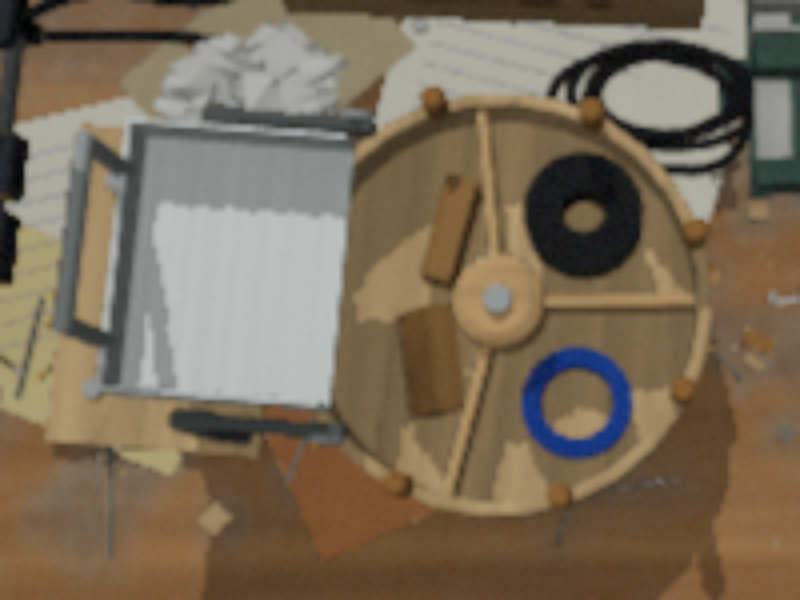

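View pics/crop3.png

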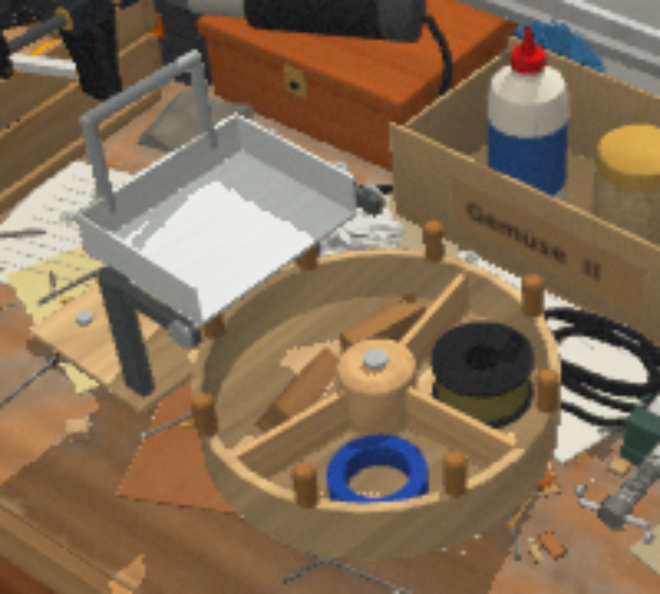

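Both offcuts lie in the wide compartment, at crop2 (450,230) and (432,360). The chute is back level with its bar where it started, the bystanders are untouched and the gripper is clear.

```bash
python3 -c "
from cell import job_done
print(job_done())"
```

```text
the job is handed in; nothing more can be done
None
```

The job is handed in at about 18 s: the wide compartment is within about 1° of the chute's lip, both offcuts are in it, the chute is back down level, and the things on the bench were not touched.

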